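# Scoop the copper dishes off the jeweller's bench

### The job

First clear the scoop's way: move the tall ball-headed stake that stands in front of the two copper dishes onto the steel bench block and leave it standing there, handling it gently because it is top-heavy and must not fall. Then take the flat scoop by its handle, push it under both dishes, using the wooden stop behind them to push against, lift them well clear of the bench, and set the scoop with both dishes in it flat back on the middle of its wooden board. The dishes are freshly polished, so do not touch them with the gripper, and do not knock the pliers or the dropper bottle about.

Things in the scene. Friction and masses are not known exactly. Their poses are not given: they have to be found in the camera images.
- stop: Fixed dark wooden bar screwed to the bench, 300 mm long (its x), 25 mm thick (its y), 45 mm high; origin at the centre of its underside. The dishes lie on its -y side. It does not give.
- stop_face (a point): Point on the bench at the foot of the stop's face that looks to the dishes, halfway along it (12.5 mm from the stop's origin along its -y). Its axes are the stop's: +y points into the stop.
- dish_a: Shallow round copper dish, 68 mm across the rim, 11.5 mm high, about 60 g, lying open side up on a flat foot 32 mm across; the side flares out from the foot at about 22 degrees, then 43 degrees, so that a thin plate slides under it. Origin at the centre of its underside, z up. It starts 45 to 80 mm in front of the stop's face.
- dish_b: A second dish, the same, beside dish_a along the stop; 80 to 98 mm between the two centres along the stop, both 45 to 80 mm in front of it. Side by side they fit between the scoop's side rims.
- scoop: Flat aluminium scoop, 0.22 kg, lying on the board. Pan 120 mm long (its x) by 190 mm wide (its y, 184 mm inside), floor 2 mm thick with a square-cut open front edge at x = +60 mm; side rims 20 mm and rear rim 26 mm high. Polished and slippery. Origin at the centre of the pan's underside; +x points out of the open front, away from the handle, z up.
- scoop_grip (a point): Where to grip the scoop: centre of its wooden handle, 112 mm behind the pan's centre and 45 mm above its underside. Axes as the scoop's. The handle is a level bar along the scoop's x, 100 mm long, 20 mm wide (y), 24 mm high, its underside 33 mm above the pan's underside; it is free from 77 to 172 mm behind the pan's centre.
- scoop_lip (a point): Middle of the pan's front edge, on the underside, 60 mm ahead of the pan's centre.
- stake: Steel doming stake standing on end in the scoop's way, 155 to 185 mm in front of the stop: foot 34 mm across and 8 mm thick, shaft 18 mm thick, ball head 46 mm across; 143 mm tall in all, about 0.42 kg, top-heavy (falls over beyond about 10 degrees). Origin at the centre of its foot's underside, z up.
- stake_ball (a point): Centre of the stake's ball head, 120 mm above its foot; a good place to grip, from above.
- block: Fixed polished steel bench block, 100 x 100 mm, 22 mm high, behind the stop; origin at the centre of its underside.
- board: Fixed wooden board, 200 mm (its x) by 250 mm (its y), 30 mm high, on which the scoop lies at the start; origin at the centre of its underside.
- pliers: Loose pliers, about 120 mm long, 10 mm high, lying on the bench between the board and the scoop's way. To be left alone.
- dropper: Small brown glass bottle, 40 mm across, 100 mm high, beyond the bench block. To be left alone.

How it is judged:
On the way, in this order (a step that is already met when the one before it is completed fails the run):
1. the stake stands upright on the bench block, let go (x of stake in the frame of block between -0.045 and 0.045 m and y of stake in the frame of block between -0.045 and 0.045 m and z of stake in the frame of block between 0.018 and 0.027 m and angle between stake's own z axis and vertical below 0.06 rad and contact force between the fingers and stake below 0.1 N and linear speed of stake below 0.02 m/s), for 0.2 s.
2. both dishes lie in the scoop, lifted at least 45 mm off the bench (x of dish_a in the frame of scoop between -0.06 and 0.055 m and y of dish_a in the frame of scoop between -0.09 and 0.09 m and z of dish_a in the frame of scoop between -0.002 and 0.02 m and x of dish_b in the frame of scoop between -0.06 and 0.055 m and y of dish_b in the frame of scoop between -0.09 and 0.09 m and z of dish_b in the frame of scoop between -0.002 and 0.02 m and height (world z) of each of scoop, dish_a, dish_b above 0.045 m), for 0.3 s.
At the end, for the whole second after the job is handed in: Stake upright (3 degrees) on the block, its centre within 45 mm of the block's along each side; scoop flat (3 degrees) on the board, pan centre within 60 mm of the board's along each side; both dishes in the pan, open side up; all released and at rest (all of step 1 and x of dish_a in the frame of scoop between -0.06 and 0.055 m and y of dish_a in the frame of scoop between -0.09 and 0.09 m and z of dish_a in the frame of scoop between -0.002 and 0.02 m and x of dish_b in the frame of scoop between -0.06 and 0.055 m and y of dish_b in the frame of scoop between -0.09 and 0.09 m and z of dish_b in the frame of scoop between -0.002 and 0.02 m and angle between each of dish_a, dish_b's own z axis and vertical below 0.5 rad and x of scoop in the frame of board between -0.06 and 0.06 m and y of scoop in the frame of board between -0.06 and 0.06 m and z of scoop in the frame of board between 0.026 and 0.036 m and angle between scoop's own z axis and vertical below 0.06 rad and linear speed of each of scoop, dish_a, dish_b below 0.02 m/s and contact force between the fingers and scoop below 0.1 N); the robot touches nothing.
It fails at once if the stake falls over (tilts by more than 30 degrees) (angle between stake's own z axis and vertical above 0.52 rad).
It fails at once if the gripper touches a dish (contact force between the fingers and dish_a above 0.5 N or contact force between the fingers and dish_b above 0.5 N).
It fails at once if the pliers or the dropper bottle is moved by more than 30 mm (distance of any of pliers, dropper from where it was at the start of the episode above 0.03 m).
It also fails if it takes over 72 s, if anything falls off the work surface, if the arm or the gripper's body presses on something with over 40 N, if the wrist force passes 120 N, or if a joint passes its speed limit or range.

### The arm

A 6-joint arm with a two-finger parallel gripper is mounted at the origin on the work surface. World frame = base frame: x ahead of the robot, y to its left, z up, the work surface at z = 0. Lengths are in m, angles in rad, forces in N, time in s.
With the tool pointing down it reaches from about 0.35 to 0.775 m from the base axis. Payload 7.3 kg.
Tool frame: the origin (TCP) lies on the centre line of the jaws, within the pads' length; the fingertips stand 25 mm ahead of it and the grasp point (between the pads) lies 6 mm ahead of it; z points along the fingers, y is the line along which they close (so a half turn about z gives the same grasp; the last joint's range is limited). The gripper opens to 92 mm and grips with 3 to 60 N. Pads are 19 mm wide; open, the fingers measure 130 mm over their backs; the gripper's body (75 mm by 190 mm) begins 47 mm behind the grasp point.
Start: joints at [-1.404, 0.342, 1.524, -0, 1.275, -0.146], TCP at [0.162, -0.5, 0.252] pointing down, gripper open.
Joint ranges: [-2.53, 2.53], [-0.77, 2.02], [0.04, 2.7], [-1, 4.14], [0.28, 2.66], [-3.11, 3.11]. Speed limits (rad/s): [2.57, 2.57, 3.14, 3.14, 3.14, 3.14].

### API

Orientations are given as a unit quaternion [w, x, y, z].
In Python, from rig import arm gives the robot as it stands.
- The arm moves only by the tool play_rows, never from a script. Its argument "rows" is a list of rows, each a list of 5 numbers: the closure in counts, from 0 (fully open) to 255 (shut), then the shift along the tool's x, y, z in mm, then the turn about the tool's z in rad. In form: [[claw, x, y, z, roll], ...]. A call has 1 to 8 rows; each row is the pose to reach, as a shift and turn from the pose commanded when the call began, along the tool's axes at that moment; what a row does not reach only later rows make up. A row lasts 1/10 s, in which the tool goes at most 50 mm and 8.59 degrees, less where a joint would pass 70% of its speed; a pose out of reach is approached as far as the arm can. A call with a gripper value outside its range is refused whole. The fingers move at their own pace and stop on an object; "force" is the grip in N (left out, the last holds). Time passes only in rows, so rows that repeat a pose let the fingers close. It gives the time, the measured TCP pose, the force, the opening and the grip force at its end, in the units of the state.
- arm.get_state(): the state, without advancing time (a new reading comes with each control period).
- arm.grab_frame(name): name is "scene" or "top" or "wrist"; returns a dict with "img" (400x640x3 uint8, red, green, blue), "fx", "fy", "cx", "cy" (pixels), "distortion" ([k1, k2, p1, p2, k3] as OpenCV has them; the pictures are not rectified), "R" (3x3) and "t" (3): a world point X has camera coordinates R X + t. Camera axes: x right, y down, z forward; pixel columns grow to the right and rows downward; lengths in m; the calibration is good to about 2 mm. A picture is of the moment at which its call begins. There is no depth.
- arm.job_done(): hands the job in; it is judged then, once.
The state is a dict: "t": time; "joint_positions": joint angles; "joint_vel": joint speeds; "effort": joint torques, N m; "tool_pos": TCP position; "ee_rot": TCP orientation; "ft_force": force on the tool from outside, world axes, zero at the start; "ft_torque": the same for the moment, N m; "finger_gap": finger opening in m; "finger_force": force on a finger pad.
Only numpy, scipy, OpenCV 4.12 (cv2) and the standard library are available. Lean on these libraries where they do the work, as an engineer would, in place of code of your own. Each camera call takes 0.05 s, during which the arm holds its last target. There are 200 camera calls.

## Working session

There is one attempt and no reset: what is moved stays moved. The work goes in short steps, Python scripts to look and compute and a tool call to move; the robot and the scene stay as the last step left them, time stands still between calls to the robot, and variables do not carry over. Pictures are saved under pics/ and viewed, at most 10 in all, crops included, and the job is handed in when it is done.

Besides the shell and the picture viewer there is one more tool, called as name(argument=value, ...), one argument or row to a line, values as JSON. play_rows: Moves the arm, as the interface text tells. Its arguments: {"type":"object","properties":{"rows":{"type":"array","items":{"type":"array","items":{"type":"number"}}},"force":{"type":"number"}},"required":["rows"]}

```bash
ls; mkdir -p pics; python3 - <<'E'
from rig import arm
import cv2,json
s=arm.get_state(); print({k:s[k] for k in('t','tool_pos','ee_rot','finger_gap')})
import numpy as np, pickle
fs={}
for n in("scene","top"):
    f=arm.grab_frame(n); fs[n]=f; cv2.imwrite(f"pics/{n}0.png",f["img"][:,:,::-1]); print(n,f["fx"],f["distortion"],(-np.array(f["R"]).T@f["t"]).round(3),np.array(f["R"]).round(2).tolist())
pickle.dump(fs,open("f0.pkl","wb"))
E
```

```text
pics
{'t': 0.0, 'tool_pos': array([ 0.16151169, -0.49915993,  0.25106069]), 'ee_rot': array([-7.57172429e-04,  9.87794055e-01,  1.55763705e-01, -6.19598827e-06]), 'finger_gap': 0.0915522698911951}
scene 369.24224535589497 [0.01697765 0.         0.         0.         0.        ] [1.417 0.244 0.775] [[-0.22, 0.98, -0.0], [0.6, 0.13, -0.79], [-0.77, -0.17, -0.62]]
top 400.683174064931 [-0.10169267  0.          0.          0.          0.        ] [0.426 0.039 1.032] [[0.01, -1.0, 0.02], [-0.99, -0.01, -0.17], [0.17, -0.02, -0.99]]
```

View pics/top0.png

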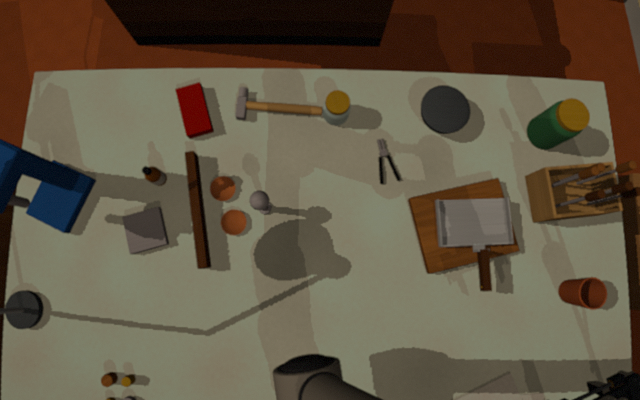

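View pics/scene0.png

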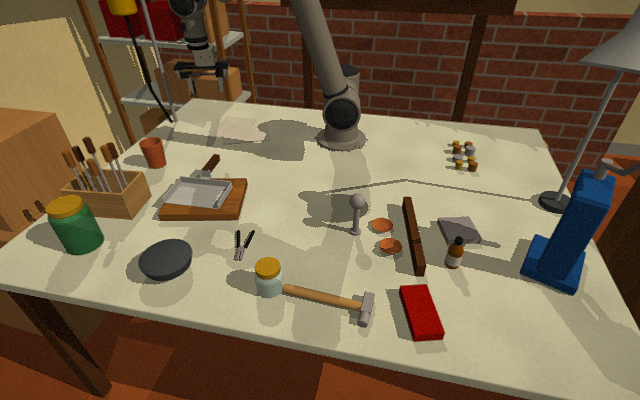

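The top view shows the stop near (198,210), dishes at (223,187) and (235,221), the stake ball at (261,201) and the block at (146,230). The board is at (464,225), with the scoop handle at (485,270). The pliers are at (389,162) and the dropper at (152,174). The scene view shows the ball at (357,202).

```bash
cat > h.py <<'E'
import numpy as np, cv2
def ray(f,px):
    K=np.array([[f["fx"],0,f["cx"]],[0,f["fy"],f["cy"]],[0,0,1]],float)
    u=cv2.undistortPoints(np.array(px,float).reshape(-1,1,2),K,np.array(f["distortion"],float)).reshape(-1,2)
    R=np.array(f["R"]); d=np.c_[u,np.ones(len(u))]@R
    return -R.T@np.array(f["t"]),d
def onz(f,px,z):
    c,d=ray(f,px); return c+d*((z-c[2])/d[:,2])[:,None]
def proj(f,X):
    K=np.array([[f["fx"],0,f["cx"]],[0,f["fy"],f["cy"]],[0,0,1]],float)
    return cv2.projectPoints(np.array(X,float).reshape(-1,3),cv2.Rodrigues(np.array(f["R"]))[0],np.array(f["t"],float),K,np.array(f["distortion"],float))[0].reshape(-1,2)
def tri(f1,p1,f2,p2):
    c1,d1=ray(f1,p1);c2,d2=ray(f2,p2);d1=d1[0];d2=d2[0]
    s=np.linalg.lstsq(np.c_[d1,-d2],c2-c1,rcond=None)[0]
    a=c1+d1*s[0];b=c2+d2*s[1];return (a+b)/2,np.linalg.norm(a-b)
E
python3 - <<'E'
import pickle,cv2,numpy as np
from h import *
fs=pickle.load(open("f0.pkl","rb"))
t=fs["top"]["img"]; 
a=cv2.resize(t[140:280,110:290],None,fx=4,fy=4,interpolation=cv2.INTER_CUBIC)
cv2.imwrite("pics/a.png",cv2.convertScaleAbs(a[:,:,::-1],alpha=1.6))
b=cv2.resize(t[170:300,400:530],None,fx=4,fy=4,interpolation=cv2.INTER_CUBIC)
cv2.imwrite("pics/b.png",cv2.convertScaleAbs(b[:,:,::-1],alpha=1.6))
hsv=cv2.cvtColor(t,cv2.COLOR_RGB2HSV)
for n,p in dict(stop=(200,230),stoptop=(195,180),da=(223,187),db=(235,221),ball=(260,199),block=(145,230),board=(425,240),pan=(475,222),handle=(485,270),bench=(300,180),shadow=(290,250)).items(): print(n,hsv[p[1],p[0]])
E
```

```text
stop [ 13 199  55]
stoptop [ 11 234  37]
da [ 12 220  72]
db [ 11 194 112]
ball [13 50 91]
block [15 49 63]
board [ 14 200  98]
pan [ 14  37 104]
handle [ 11 210  45]
bench [ 26  48 128]
shadow [22 66 70]
```

View pics/a.png

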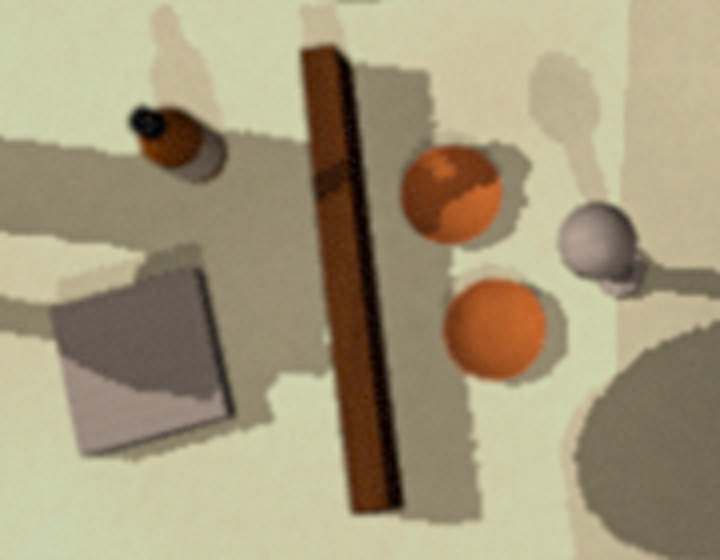

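View pics/b.png

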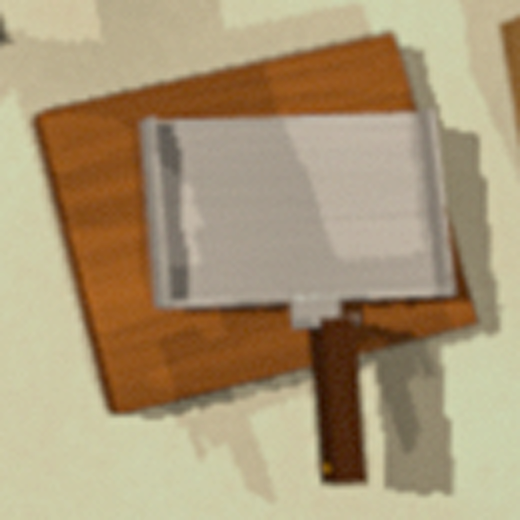

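The first crop (4x, offset 110,140) shows:
- dish rims centred at (451,194) and (495,329)
- ball at (597,240)
- block top corners at (50,311), (196,268), (228,414) and (83,455)
- front top edge of the stop from (337,50) to (385,511)

The second crop (4x, offset 400,170) shows:
- board top corners at (36,116), (392,34), (478,325) and (112,412)
- handle from (334,325) to (345,482)
- pan front corners at (140,117) and (436,111)

```bash
python3 - <<'E'
import pickle
from h import *
fs=pickle.load(open("f0.pkl","rb")); T=fs["top"]; S=fs["scene"]
A=lambda p:np.array(p)/4.+[110,140]-.375
B=lambda p:np.array(p)/4.+[400,170]-.375
np.set_printoptions(precision=4,suppress=True)
st=onz(T,A([(302,50),(337,49),(387,511),(352,513)]),.045); print("stop",st.tolist(),[np.linalg.norm(st[i]-st[(i+1)%4]) for i in range(4)])
bl=onz(T,A([(50,311),(196,268),(228,414),(83,455)]),.022); print("block",bl.mean(0),[np.linalg.norm(bl[i]-bl[(i+1)%4]) for i in range(4)])
bo=onz(T,B([(36,116),(392,34),(478,325),(112,412)]),.03); print("board",bo.mean(0),[np.linalg.norm(bo[i]-bo[(i+1)%4]) for i in range(4)])
e=bo[1]-bo[2];print("board x yaw",np.arctan2(e[1],e[0]))
hsv=cv2.cvtColor(T["img"],cv2.COLOR_RGB2HSV)
def blob(f,lo,hi,roi):
    x0,y0,x1,y1=roi; h=cv2.cvtColor(f["img"],cv2.COLOR_RGB2HSV)[y0:y1,x0:x1]
    m=cv2.inRange(h,lo,hi); n,l,s,c=cv2.connectedComponentsWithStats(m); i=1+s[1:,4].argmax(); 
    ct=max(cv2.findContours((l==i).astype(np.uint8),0,1)[0],key=len)
    (cx,cy),r=cv2.minEnclosingCircle(ct); return np.array([cx+x0,cy+y0]),r,c[i]+[x0,y0],s[i]
for n,roi in dict(a=(207,172,238,203),b=(218,206,250,237)).items():
    c,r,m,s=blob(T,(5,140,50),(18,255,255),roi); print("dish",n,c,r,m,onz(T,[c,m],.0115).tolist())
c,r,m,s=blob(S,(0,0,0),(18,70,255),(345,190,370,213)); print("ball scene",c,r,m,s)
print(tri(T,A([(597,240)]),S,[c]), onz(T,A([(597,240)]),.12), onz(S,[c],.12))
h=onz(T,B([(312,325),(356,322),(365,482),(323,482)]),.087); print("handle",h.tolist())
e=(h[0]+h[1]-h[2]-h[3]);print("handle yaw",np.arctan2(e[1],e[0]))
p=onz(T,B([(140,117),(436,111)]),.05); print("pan front rim tops",p.tolist(),np.linalg.norm(p[0]-p[1]))
p=onz(T,B([(155,305),(455,295)]),.056); print("pan rear rim tops",p.tolist(),np.linalg.norm(p[0]-p[1]))
E
```

```text
stop [[0.7134721888665486, 0.35681359629296383, 0.04500000000000015], [0.7142740235640693, 0.33407637139194474, 0.04500000000000004], [0.4228549130028424, 0.286264612626774, 0.04500000000000004], [0.42125222024860903, 0.30781775027608616, 0.04500000000000004]] [np.float64(0.022751358972194845), np.float64(0.29531519140829093), np.float64(0.021612643674355746), np.float64(0.2962990094245662)]
block [0.5139 0.4573 0.022 ] [np.float64(0.09929870279502388), np.float64(0.09701956063691906), np.float64(0.09692410301871787), np.float64(0.09620370093742847)]
board [ 0.5358 -0.3617  0.03  ] [np.float64(0.24934665934365102), np.float64(0.19709488911913384), np.float64(0.2511688549711469), np.float64(0.19247515619654665)]
board x yaw 0.23661251500559297
dish a [222.4565 187.9783] 12.50888729095459 [222.3138 188.1506] [[0.6273227214696233, 0.26273200750303605, 0.011500000000000066], [0.6268621597273543, 0.2630831562398605, 0.011500000000000066]]
dish b [233.2826 221.7174] 12.648650169372559 [233.2998 221.8129] [[0.5395846779345863, 0.23072488388014084, 0.011500000000000066], [0.5393394263153451,
[... 189 characters left out ...]
7424967580658)) [[0.5795 0.1532 0.12  ]] [[0.5838 0.153  0.12  ]]
handle [[0.465964444609924, -0.36943710047099254, 0.08699999999999997], [0.4676974307865932, -0.3973253138245819, 0.08699999999999997], [0.37243115766027546, -0.3983228716816383, 0.08699999999999997], [0.37279294910960525, -0.3720750112324813, 0.08699999999999997]]
handle yaw 0.019290281860231826
pan front rim tops [[0.5982820233087532, -0.2797535283699509, 0.04999999999999993], [0.6045251002006129, -0.47691736367930815, 0.050000000000000044]] 0.1972626522253339
pan rear rim tops [[0.47963871130742686, -0.28274384037896255, 0.05600000000000005], [0.485773641249985, -0.47833125509150565, 0.05600000000000005]] 0.1956836072831253
```

play_rows(
  rows=[
    [0,30,-25,0,0],
    [0,68,-56,0,0],
    [0,106,-87,0,0],
    [0,144,-118,0,0],
    [0,182,-149,0,0],
    [0,220,-180,0,0],
    [0,258,-211,0,0],
    [0,296,-242,0,0],
  ],
  force=20,
)

```text
t: 0.9
tool_pos: [0.3693, -0.1763, 0.2517]
ee_rot: [0.0, 0.988, 0.156, -0.0]
ft_force: [0.7, -1.4, -0.4]
finger_gap: 0.0918
finger_force: 0.0
```

play_rows(
  rows=[
    [0,38,-31,0,0],
    [0,76,-62,0,0],
    [0,114,-93,0,0],
    [0,152,-124,0,0],
    [0,190,-155,0,0],
    [0,228,-186,0,0],
    [0,266,-217,0,0],
    [0,304,-249,0,0],
  ],
)

```text
t: 1.7
tool_pos: [0.582, 0.1542, 0.2512]
ee_rot: [0.0, 0.988, 0.156, -0.0]
ft_force: [0.9, -0.6, -0.3]
finger_gap: 0.092
finger_force: 0.0
```

```bash
cat >> h.py <<'E'
from scipy.spatial.transform import Rotation as Ro
def tool():
    from rig import arm
    s=arm.get_state(); w=s["ee_rot"]; return s,Ro.from_quat([w[1],w[2],w[3],w[0]]).as_matrix()
def info(tgt=None):
    s,M=tool(); print("t",round(s["t"],2),"tcp",s["tool_pos"].round(4),"yaw",round(np.arctan2(M[1,0],M[0,0]),4),"z",M[:,2].round(3),"j6",round(s["joint_positions"][5],2),"gap",round(s["finger_gap"],4),"f",s["ft_force"].round(1))
    if tgt is not None: print("tool shift mm",(M.T@(np.array(tgt)-s["tool_pos"])*1000).round(1))
E
python3 - <<'E'
from h import *
from rig import arm
import pickle
for _ in range(2): f=arm.grab_frame("wrist")
pickle.dump(f,open("w.pkl","wb"))
info([.581,.153,.126])
print("ball px pred",proj(f,[.581,.153,.12]))
cv2.imwrite("pics/w1.png",f["img"][:,:,::-1])
E
```

```text
t 1.8 tcp [0.5829 0.1571 0.25  ] yaw 0.3176 z [-0.001  0.001 -1.   ] j6 1.39 gap 0.0916 f [-0.2 -0.1  0.2]
tool shift mm [ -3.    3.6 123.9]
ball px pred [[327.61213673 206.41279135]]
```

View pics/w1.png

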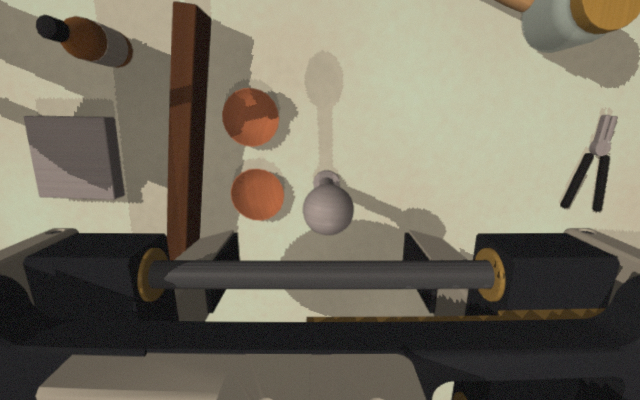

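The wrist view shows the ball at about (328,209), close to the prediction. The dishes are at (250,117) and (259,194), and the block is at (75,158).

```bash
python3 - <<'E'
from h import *
from rig import arm
import pickle
f=arm.grab_frame("wrist"); pickle.dump(f,open("w.pkl","wb"))
h=cv2.cvtColor(f["img"],cv2.COLOR_RGB2HSV)
for p in [(328,215),(328,180),(350,209),(315,240),(250,117)]: print(p,h[p[1],p[0]])
info([.581,.153,.126])
print(onz(f,[(328,209)],.12),onz(f,[(250.5,117.5),(258.5,194)],.0115), onz(f,[(25,116),(117,116),(117,199),(38,195)],.022).mean(0), onz(f,[(200,3),(183,250)],.045))
E
```

```text
(328, 215) [ 14  37 139]
(328, 180) [ 0 33 61]
(350, 209) [ 21  43 113]
(315, 240) [ 21  50 138]
(250, 117) [ 10 159 133]
t 1.85 tcp [0.5816 0.1547 0.2501] yaw 0.3166 z [-0.002 -0.    -1.   ] j6 1.39 gap 0.0916 f [-0.1 -1.2 -0.4]
tool shift mm [ -0.9   1.5 124.1]
[[0.57699207 0.14858359 0.12      ]] [[0.62476465 0.25839672 0.0115    ]
 [0.53820315 0.22496702 0.0115    ]] [0.51464528 0.44902569 0.022     ] [[0.71831942 0.32814418 0.045     ]
 [0.45234616 0.28963422 0.045     ]]
```

play_rows(
  rows=[
    [0,-1,0,15,0],
    [0,-2,1,35,0],
    [0,-2,1,55,0],
    [0,-2,1,70,0],
    [0,-2,1,75,0],
    [0,-2,1,75,0],
  ],
)

```text
t: 2.45
tool_pos: [0.5792, 0.1498, 0.1762]
ee_rot: [0.0, 0.988, 0.155, -0.001]
ft_force: [-0.2, -0.2, -0.1]
finger_gap: 0.092
finger_force: 0.0
```

```bash
python3 - <<'E'
from h import *
from rig import arm
import pickle
f=arm.grab_frame("wrist"); pickle.dump(f,open("w.pkl","wb"))
info([.579,.151,.126])
s,M=tool()
print(proj(f,[s["tool_pos"]-[0,0,0.055],[.579,.151,.12]]))
cv2.imwrite("pics/w2.png",f["img"][:,:,::-1])
E
```

```text
t 2.5 tcp [0.5797 0.15   0.1771] yaw 0.3121 z [ 0. -0. -1.] j6 1.38 gap 0.0915 f [ 0.4 -0.3  0.1]
tool shift mm [-0.4 -1.1 51.1]
[[320.54250436 229.34100937]
 [318.82100366 228.75284477]]
```

View pics/w2.png

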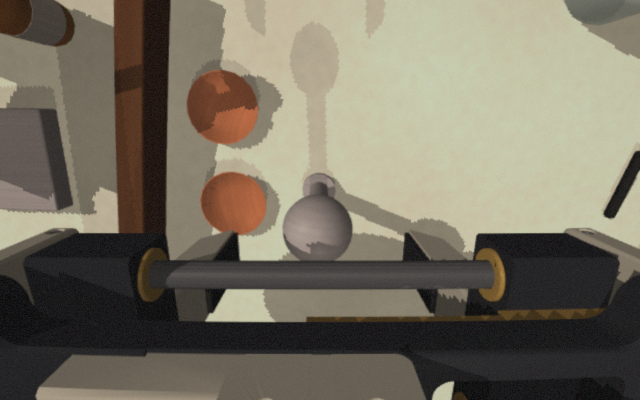

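The ball is at (318,229), which matches the prediction, so I'll descend and grip.

play_rows(
  rows=[
    [0,0,-1,20,0],
    [0,0,-1,40,0],
    [0,0,-1,50,0],
    [0,0,-1,50,0],
    [100,0,-1,50,0],
    [150,0,-1,50,0],
    [200,0,-1,50,0],
    [255,0,-1,50,0],
  ],
  force=15,
)

```text
t: 3.3
tool_pos: [0.5798, 0.1517, 0.1273]
ee_rot: [0.0, 0.988, 0.156, 0.001]
ft_force: [-0.2, 0.4, 0.1]
finger_gap: 0.0645
finger_force: 0.0
```

play_rows(
  rows=[
    [255,0,0,0,0],
    [255,0,0,0,0],
    [255,0,0,0,0],
  ],
  force=25,
)

```text
t: 3.6
tool_pos: [0.5795, 0.1517, 0.1267]
ee_rot: [0.0, 0.988, 0.156, 0.0]
ft_force: [-0.6, -0.2, 0.3]
finger_gap: 0.0445
finger_force: 25.0
```

play_rows(
  rows=[
    [255,0,0,-3,0],
    [255,0,0,-10,0],
    [255,0,0,-22,0],
    [255,0,0,-36,0],
    [255,0,0,-50,0],
    [255,0,0,-62,0],
    [255,0,0,-70,0],
    [255,0,0,-73,0],
  ],
  force=25,
)

```text
t: 4.4
tool_pos: [0.5798, 0.1517, 0.201]
ee_rot: [0.0, 0.988, 0.156, 0.001]
ft_force: [0.8, 0.2, -4.8]
finger_gap: 0.0447
finger_force: 25.0
```

```bash
python3 - <<'E'
from h import *
from rig import arm
info([.514,.454,.200])
E
```

```text
t 4.4 tcp [0.5798 0.1517 0.201 ] yaw 0.3129 z [ 0.002  0.    -1.   ] j6 1.39 gap 0.0447 f [ 0.8  0.2 -4.8]
tool shift mm [  30.4 -307.9    0.9]
```

play_rows(
  rows=[
    [255,0,-2,0,0],
    [255,1,-6,0,0],
    [255,1,-13,0,0],
    [255,2,-23,0,0],
    [255,3,-35,0,0],
    [255,5,-49,0,0],
    [255,6,-64,0,0],
    [255,8,-80,0,0],
  ],
)

```text
t: 5.2
tool_pos: [0.562, 0.2318, 0.1997]
ee_rot: [0.0, 0.988, 0.156, -0.0]
ft_force: [-0.3, 0.7, -3.8]
finger_gap: 0.045
finger_force: 25.0
```

play_rows(
  rows=[
    [255,2,-16,0,0],
    [255,3,-32,0,0],
    [255,5,-48,0,0],
    [255,6,-64,0,0],
    [255,8,-80,0,0],
    [255,9,-96,0,0],
    [255,11,-112,0,0],
    [255,13,-128,0,0],
  ],
)

```text
t: 6.0
tool_pos: [0.5352, 0.3574, 0.1996]
ee_rot: [0.0, 0.988, 0.156, -0.0]
ft_force: [0.2, 0.3, -4.2]
finger_gap: 0.0446
finger_force: 25.0
```

play_rows(
  rows=[
    [255,1,-16,0,0],
    [255,3,-32,0,0],
    [255,5,-48,0,0],
    [255,6,-62,0,0],
    [255,7,-75,0,0],
    [255,8,-86,0,0],
    [255,9,-94,0,0],
    [255,9,-98,0,0],
  ],
)

```text
t: 6.8
tool_pos: [0.5137, 0.4528, 0.1995]
ee_rot: [0.0, 0.988, 0.156, 0.0]
ft_force: [-0.1, -0.6, -4.8]
finger_gap: 0.0445
finger_force: 25.0
```

play_rows(
  rows=[
    [255,0,-1,0,0],
    [255,0,-2,0,0],
    [255,0,-2,0,0],
    [255,0,-2,0,0],
  ],
)

```text
t: 7.2
tool_pos: [0.5135, 0.4535, 0.1998]
ee_rot: [0.0, 0.988, 0.156, 0.0]
ft_force: [-0.4, -0.1, -4.5]
finger_gap: 0.0447
finger_force: 25.0
```

```bash
python3 - <<'E'
from h import *
from rig import arm
import pickle
for n in("scene","top","wrist"):
    f=arm.grab_frame(n); pickle.dump(f,open(n+"1.pkl","wb"))
    print(n,proj(f,[[.514,.454,.022],[.514,.454,.072],[.514,.454,.192]]).round(0).tolist())
    if n=="scene": a=f["img"][100:300,380:580]
    if n=="wrist": b=f["img"]
info([.514,.454,.148])
cv2.imwrite("pics/p1.png",np.hstack([cv2.resize(a,(400,400)),cv2.resize(b,(400,400),interpolation=cv2.INTER_AREA)])[:,:,::-1])
E
```

```text
scene [[457.0, 227.0], [461.0, 215.0], [471.0, 181.0]]
top [[146.0, 230.0], [137.0, 228.0], [115.0, 223.0]]
wrist [[321.0, 188.0], [321.0, 200.0], [320.0, 262.0]]
t 7.35 tcp [0.5134 0.4537 0.1997] yaw 0.3124 z [ 0. -0. -1.] j6 1.87 gap 0.0446 f [-0.4 -0.2 -3.9]
tool shift mm [ 0.7 -0.1 51.7]
```

View pics/p1.png

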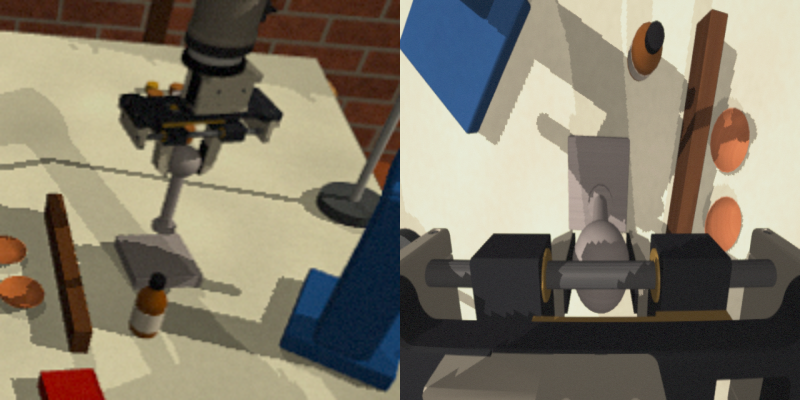

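The stake hangs upright over the block: the foot is at about (461,214) in the scene view, as predicted. I'll lower it.

play_rows(
  rows=[
    [255,0,0,4,0],
    [255,0,0,14,0],
    [255,0,0,26,0],
    [255,0,0,37,0],
    [255,0,0,44,0],
    [255,0,0,47,0],
    [255,0,0,48,0],
    [255,0,0,49,0],
  ],
)

```text
t: 8.15
tool_pos: [0.5135, 0.4541, 0.151]
ee_rot: [-0.0, 0.988, 0.156, 0.0]
ft_force: [-0.5, 0.4, -4.7]
finger_gap: 0.0449
finger_force: 25.0
```

play_rows(
  rows=[
    [255,0,0,0.5,0],
    [255,0,0,1,0],
    [255,0,0,1,0],
  ],
)

```text
t: 8.45
tool_pos: [0.5133, 0.454, 0.1499]
ee_rot: [-0.0, 0.988, 0.156, 0.0]
ft_force: [0.6, 0.4, -4.0]
finger_gap: 0.0451
finger_force: 25.0
```

play_rows(
  rows=[
    [255,0,0,0.5,0],
    [255,0,0,0.8,0],
    [255,0,0,0.8,0],
  ],
)

```text
t: 8.75
tool_pos: [0.5133, 0.4539, 0.1489]
ee_rot: [0.0, 0.988, 0.156, 0.0]
ft_force: [0.7, -0.1, -4.7]
finger_gap: 0.0447
finger_force: 25.0
```

play_rows(
  rows=[
    [255,0,0,0.4,0],
    [255,0,0,0.6,0],
    [255,0,0,0.6,0],
  ],
)

```text
t: 9.05
tool_pos: [0.5134, 0.4541, 0.1488]
ee_rot: [-0.0, 0.988, 0.156, 0.0]
ft_force: [0.1, 0.5, -0.8]
finger_gap: 0.0449
finger_force: 25.0
```

play_rows(
  rows=[
    [255,0,0,0,0],
    [255,0,0,0,0],
    [124,0,0,0,0],
    [118,0,0,0,0],
    [105,0,0,0,0],
    [60,0,0,0,0],
    [0,0,0,0,0],
    [0,0,0,0,0],
  ],
  force=4,
)

```text
t: 9.85
tool_pos: [0.5133, 0.4539, 0.1483]
ee_rot: [0.0, 0.988, 0.156, 0.0]
ft_force: [0.2, -0.7, -0.1]
finger_gap: 0.0735
finger_force: 0.0
```

play_rows(
  rows=[
    [0,0,0,0,0],
    [0,0,0,-2,0],
    [0,0,0,-10,0],
    [0,0,0,-30,0],
    [0,0,0,-55,0],
    [0,0,0,-85,0],
    [0,0,0,-115,0],
    [0,0,0,-130,0],
  ],
)

```text
t: 10.65
tool_pos: [0.5138, 0.4544, 0.2826]
ee_rot: [-0.001, 0.988, 0.156, 0.003]
ft_force: [0.0, 0.1, -0.0]
finger_gap: 0.0917
finger_force: 0.0
```

```bash
python3 - <<'E'
from h import *
from rig import arm
import pickle
f=arm.grab_frame("scene"); pickle.dump(f,open("s2.pkl","wb"))
a=f["img"][100:300,380:580]
t=arm.grab_frame("top"); pickle.dump(t,open("t2.pkl","wb"))
w=arm.grab_frame("wrist"); pickle.dump(w,open("w3.pkl","wb"))
print([proj(q,[[.513,.454,.022],[.513,.454,.142]]).round(1).tolist() for q in (f,t,w)])
info([.430,-.385,.25])
cv2.imwrite("pics/p2.png",np.hstack([cv2.resize(a,(400,400)),cv2.resize(w["img"],(400,400),interpolation=cv2.INTER_AREA)])[:,:,::-1])
E
```

```text
[[[456.8, 227.2], [466.2, 195.6]], [[145.5, 230.4], [124.8, 225.4]], [[321.3, 176.4], [321.3, 199.4]]]
t 10.8 tcp [0.5135 0.4542 0.2798] yaw 0.3128 z [ 0.002  0.002 -1.   ] j6 1.87 gap 0.0917 f [-0.5  0.2 -0.8]
tool shift mm [-337.8  772.8   28.2]
```

View pics/p2.png

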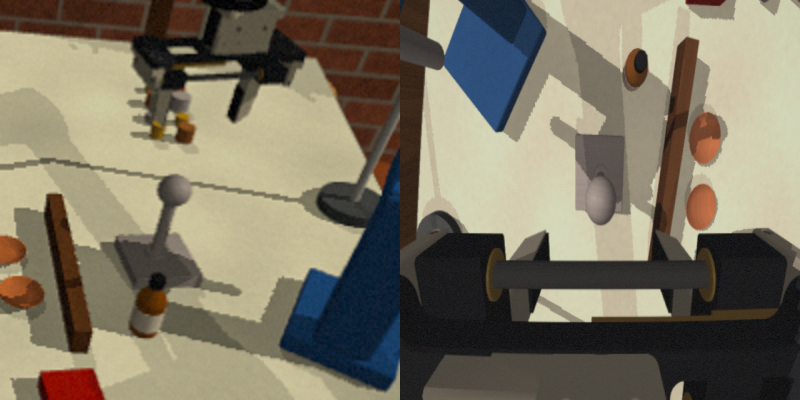

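The stake stands upright and released on the block: in the scene crop, its ball is at (175,190) and its foot at (163,252). Next is the scoop.

play_rows(
  rows=[
    [0,-12,28,0,0.01],
    [0,-33,76,0,0.04],
    [0,-54,124,0,0.06],
    [0,-75,172,0,0.08],
    [0,-96,220,0,0.1],
    [0,-117,268,0,0.12],
    [0,-138,316,0,0.14],
    [0,-159,364,0,0.16],
  ],
)

```text
t: 11.6
tool_pos: [0.4743, 0.0735, 0.2771]
ee_rot: [-0.0, 0.997, 0.076, -0.001]
ft_force: [0.5, -0.2, -0.5]
finger_gap: 0.0919
finger_force: 0.0
```

```bash
python3 - <<'E'
from h import *
info([.430,-.385,.20])
E
```

```text
t 11.6 tcp [0.4743 0.0735 0.2771] yaw 0.1523 z [-0.002 -0.    -1.   ] j6 1.41 gap 0.0919 f [ 0.5 -0.2 -0.5]
tool shift mm [-113.2  446.5   77.2]
```

play_rows(
  rows=[
    [0,-13,48,0,0.02],
    [0,-25,96,0,0.04],
    [0,-38,144,0,0.06],
    [0,-50,192,0,0.08],
    [0,-62,240,5,0.1],
    [0,-75,288,15,0.12],
    [0,-87,336,30,0.128],
    [0,-99,384,45,0.128],
  ],
)

```text
t: 12.4
tool_pos: [0.4355, -0.3168, 0.2329]
ee_rot: [-0.001, 1.0, 0.012, -0.001]
ft_force: [0.7, 0.0, -0.9]
finger_gap: 0.0922
finger_force: 0.0
```

play_rows(
  rows=[
    [0,-10,35,18,0],
    [0,-12,47,30,0],
    [0,-12,47,34,0],
    [0,-12,47,34,0],
  ],
)

```text
t: 12.8
tool_pos: [0.4256, -0.3611, 0.1994]
ee_rot: [-0.001, 1.0, 0.013, -0.001]
ft_force: [-0.3, 0.0, 0.8]
finger_gap: 0.0918
finger_force: 0.0
```

```bash
python3 - <<'E'
from h import *
from rig import arm
import pickle
w=arm.grab_frame("wrist"); pickle.dump(w,open("w4.pkl","wb"))
info([.430,-.385,.081])
c=np.array([.430,-.385]);d=np.array([np.cos(.025),np.sin(.025)]);n=np.array([-d[1],d[0]])
P=[[*(c+a*d+b*n),.087] for a in(-.058,.035) for b in(-.01,.01)]
print(proj(w,P).round(1).tolist())
cv2.imwrite("pics/w4.png",w["img"][:,:,::-1])
E
```

```text
t 12.85 tcp [ 0.4261 -0.3611  0.2004] yaw 0.0259 z [-0.     0.001 -1.   ] j6 0.7 gap 0.0919 f [ 0.5 -0.2 -0.8]
tool shift mm [  3.4  24.2 119.4]
[[359.7, 264.4], [337.0, 264.4], [363.6, 158.9], [338.7, 158.9]]
```

View pics/w4.png

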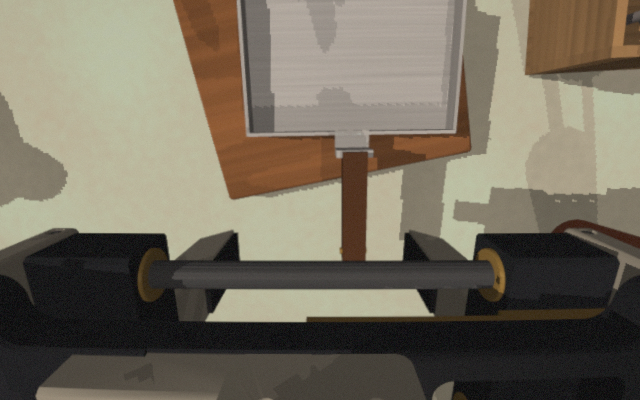

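The handle runs down columns 342–367 and ends near row 261. It lies about 3.5 mm to the right of my estimate, and the rear rim is at row 134. I'll correct for that and descend in two parts.

play_rows(
  rows=[
    [0,7,9,5,0],
    [0,15,20,20,0],
    [0,20,28,40,0],
    [0,20,28,60,0],
    [0,20,28,80,0],
    [0,20,28,90,0],
    [0,20,28,90,0],
  ],
)

```text
t: 13.55
tool_pos: [0.4467, -0.3892, 0.1096]
ee_rot: [-0.001, 1.0, 0.013, -0.001]
ft_force: [0.3, -0.5, 0.1]
finger_gap: 0.0914
finger_force: 0.0
```

```bash
python3 - <<'E'
from h import *
from rig import arm
import pickle
w=arm.grab_frame("wrist"); pickle.dump(w,open("w5.pkl","wb"))
info([.447,-.3885,.081])
g=cv2.cvtColor(w["img"],cv2.COLOR_RGB2HSV)
for r in(170,200,225,245): 
    x=np.where((g[r,270:380,1]>150))[0]+270; print(r,x.min() if len(x) else 0,x.max() if len(x) else 0, x.size)
cv2.imwrite("pics/w5.png",w["img"][:,:,::-1])
E
```

```text
t 13.6 tcp [ 0.447  -0.3898  0.1107] yaw 0.0257 z [ 0. -0. -1.] j6 0.7 gap 0.0918 f [0.1 1.  0.4]
tool shift mm [ 0.  -1.3 29.7]
170 0 0 0
200 270 379 40
225 270 329 42
245 307 335 8
```

play_rows(
  rows=[
    [0,0,0,10,0],
    [0,0,0,22,0],
    [0,0,0,30,0],
    [0,0,0,30,0],
    [150,0,0,30,0],
    [180,0,0,30,0],
    [200,0,0,30,0],
    [255,0,0,30,0],
  ],
  force=10,
)

```text
t: 14.4
tool_pos: [0.4466, -0.3903, 0.0809]
ee_rot: [0.0, 1.0, 0.012, 0.0]
ft_force: [-0.2, -0.6, -0.8]
finger_gap: 0.0646
finger_force: 0.0
```

play_rows(
  rows=[
    [255,0,0,0,0],
    [255,0,0,0,0],
    [255,0,0,0,0],
    [255,0,0,0,0],
    [255,0,0,0,0],
  ],
  force=50,
)

```text
t: 14.9
tool_pos: [0.4465, -0.3901, 0.0805]
ee_rot: [0.0, 1.0, 0.012, 0.0]
ft_force: [-1.2, -0.3, -0.4]
finger_gap: 0.0246
finger_force: 0.4
```

play_rows(
  rows=[
    [255,0,0,0,0],
    [255,0,0,0,0],
    [255,0,0,0,0],
  ],
  force=55,
)

```text
t: 15.2
tool_pos: [0.4464, -0.39, 0.0805]
ee_rot: [-0.0, 1.0, 0.012, -0.0]
ft_force: [-0.1, 0.7, 0.3]
finger_gap: 0.0196
finger_force: 54.6
```

play_rows(
  rows=[
    [255,0,0,-5,0],
    [255,0,0,-15,0],
    [255,0,0,-28,0],
    [255,0,0,-42,0],
    [255,0,0,-56,0],
    [255,0,0,-65,0],
    [255,0,0,-70,0],
    [255,0,0,-70,0],
  ],
)

```text
t: 16.0
tool_pos: [0.4467, -0.3904, 0.1515]
ee_rot: [0.001, 1.0, 0.012, 0.0]
ft_force: [-1.2, 0.6, -2.1]
finger_gap: 0.0196
finger_force: 54.6
```

```bash
python3 - <<'E'
from h import *
from rig import arm
info()
import pickle
for n in("top","scene","wrist"):
    f=arm.grab_frame(n); pickle.dump(f,open(n+"6.pkl","wb"))
s=pickle.load(open("scene6.pkl","rb"))["img"][120:240,130:280]; w=pickle.load(open("wrist6.pkl","rb"))["img"]
cv2.imwrite("pics/p6.png",np.hstack([cv2.resize(s,(400,400)),cv2.resize(w,(400,400),interpolation=cv2.INTER_AREA)])[:,:,::-1])
E
```

```text
t 16.0 tcp [ 0.4467 -0.3904  0.1515] yaw 0.0248 z [ 0.001 -0.001 -1.   ] j6 0.7 gap 0.0196 f [-1.2  0.6 -2.1]
```

play_rows(
  rows=[
    [255,2,-6,0,-0.04],
    [255,6,-20,0,-0.12],
    [255,12,-42,0,-0.22],
    [255,20,-68,0,-0.33],
    [255,28,-96,0,-0.45],
    [255,37,-124,0,-0.57],
    [255,47,-152,0,-0.69],
    [255,57,-180,0,-0.81],
  ],
)

```text
t: 16.95
tool_pos: [0.4989, -0.2075, 0.1499]
ee_rot: [-0.0, 0.913, 0.408, -0.0]
ft_force: [-0.4, -0.0, -2.2]
finger_gap: 0.0199
finger_force: 54.6
```

```bash
python3 - <<'E'
from h import *
info([.6177,.0257,.11])
E
```

```text
t 16.95 tcp [ 0.4989 -0.2075  0.1499] yaw 0.8395 z [-0.001  0.    -1.   ] j6 0.2 gap 0.0199 f [-0.4 -0.  -2.2]
tool shift mm [252.9 -67.3  39.9]
```

play_rows(
  rows=[
    [255,28,-7,0,-0.12],
    [255,58,-15,0,-0.24],
    [255,90,-23,0,-0.36],
    [255,122,-32,0,-0.48],
    [255,152,-40,0,-0.6],
    [255,180,-48,0,-0.7],
    [255,205,-55,0,-0.78],
    [255,226,-60,5,-0.85],
  ],
)

```text
t: 17.75
tool_pos: [0.6068, 0.0006, 0.1453]
ee_rot: [0.0, 0.664, 0.748, 0.0]
ft_force: [0.3, -0.7, -2.2]
finger_gap: 0.0197
finger_force: 54.6
```

```bash
python3 - <<'E'
from h import *
info([.6177,.0257,.08])
E
```

```text
t 17.75 tcp [6.068e-01 6.000e-04 1.453e-01] yaw 1.6888 z [ 0. -0. -1.] j6 -0.24 gap 0.0197 f [ 0.3 -0.7 -2.2]
tool shift mm [23.7 13.7 65.3]
```

play_rows(
  rows=[
    [255,12,7,10,-0.03],
    [255,20,12,20,-0.045],
    [255,24,14,30,-0.049],
    [255,24,14,40,-0.049],
    [255,24,14,40,-0.049],
    [255,24,14,40,-0.049],
  ],
)

```text
t: 18.35
tool_pos: [0.6171, 0.0237, 0.1052]
ee_rot: [-0.0, 0.648, 0.762, -0.0]
ft_force: [0.1, 0.2, -1.2]
finger_gap: 0.0199
finger_force: 54.6
```

```bash
python3 - <<'E'
from h import *
from rig import arm
import pickle
w=arm.grab_frame("wrist"); t=arm.grab_frame("top"); s=arm.grab_frame("scene"); pickle.dump((w,t,s),open("f7.pkl","wb"))
info()
S,M=tool(); p=S["tool_pos"]; zp=p[2]-.0505
L=[p+M@[.155-0.00,b,0] for b in(-.095,.095)]; L=[[q[0],q[1],zp+h] for q in L for h in (0.002,.02)]
R=[p+M@[.035,b,0] for b in(-.095,.095)]; R=[[q[0],q[1],zp+.026] for q in R]
for n,f in zip("wts",(w,t,s)): print(n,proj(f,L+R).round(1).tolist())
a=cv2.resize(t["img"][130:290,180:380],(400,320),interpolation=cv2.INTER_CUBIC); a=cv2.copyMakeBorder(a,0,280,0,0,0)
c=cv2.resize(s["img"][160:290,300:480],(388,280),interpolation=cv2.INTER_CUBIC); a[320:,:388]=c
b=cv2.resize(w["img"][:250,120:520],(400,250)); b=cv2.copyMakeBorder(b,0,350,0,0,0)
cv2.imwrite("pics/p7.png",cv2.convertScaleAbs(np.hstack([a,b])[:,:,::-1],alpha=1.5))
E
```

```text
t 18.5 tcp [0.6177 0.0239 0.1062] yaw 1.7329 z [ 0.001 -0.    -1.   ] j6 -0.25 gap 0.0195 f [-0.7  0.4 -1.2]
w [[137.6, -49.1], [115.7, -68.7], [504.8, -49.5], [526.7, -69.2], [142.0, 187.0], [500.2, 187.2]]
t [[257.5, 236.6], [256.6, 236.0], [247.7, 161.6], [246.7, 159.7], [306.3, 228.2], [294.8, 151.9]]
s [[362.2, 202.5], [362.6, 197.9], [364.0, 245.2], [364.4, 240.5], [324.1, 195.2], [320.2, 237.2]]
```

View pics/p7.png

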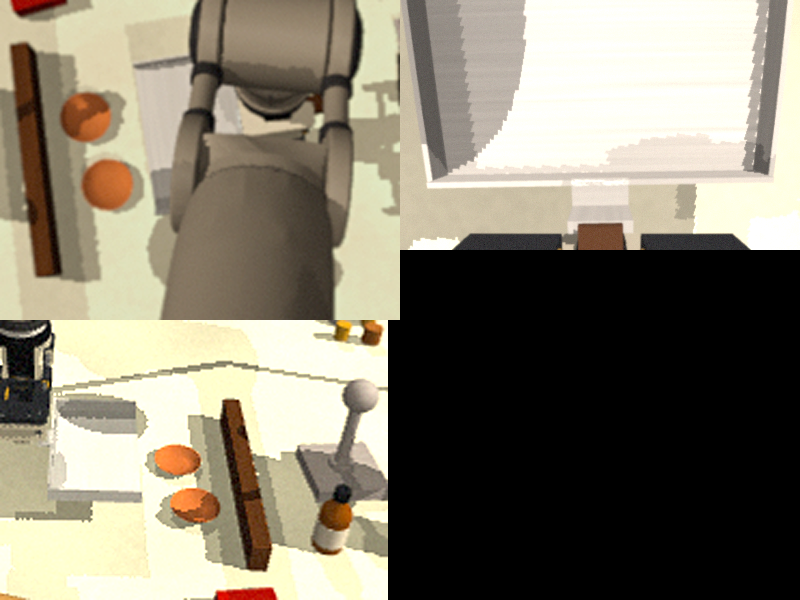

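The scoop is held level: its front corners are where predicted, at about (247,160) and (259,236) in the top view. The dishes lie ahead of it, inside the rims. I'll check the yaw of the front edge against the stop numerically.

```bash
python3 - <<'E'
from h import *
import pickle
w,t,s=pickle.load(open("f7.pkl","rb")); f0=pickle.load(open("f0.pkl","rb"))["top"]
def edge(f,r0,r1,c0,c1,sgn,z,slope,vert=True):
    g=cv2.GaussianBlur(cv2.cvtColor(f["img"],cv2.COLOR_RGB2GRAY).astype(float),(0,0),.8)
    P=[]
    for r in range(r0,r1):
        o=int(round(slope*(r-r0))); d=sgn*np.gradient(g[r,c0+o:c1+o]); i=d[1:-1].argmax()+1
        den=d[i-1]-2*d[i]+d[i+1]; P.append((c0+o+i+(0.5*(d[i-1]-d[i+1])/den if den else 0),r))
    X=onz(f,P,z)[:,:2]; v=cv2.fitLine(X.astype(np.float32),cv2.DIST_HUBER,0,1e-4,1e-4).ravel()
    n=np.array([-v[1],v[0]]); res=(X-v[2:])@n
    a=np.arctan2(v[1],v[0]); a=(a+np.pi/2)%np.pi-np.pi/2
    return a,v[2:],np.median(abs(res))
for n,f in(("0",f0),("7",t)):
  print(n,"stop back edge",edge(f,158,260,180,192,-1,.045,.115)) 
  print(n,"stop foot (front,z0)",edge(f,160,260,192,206,1,0,.115))
zp=.1055-.0505
for z in (zp+.002,): print("lip", edge(t,168,230,244,254,-1,z,.14),edge(t,168,230,244,254,1,z,.14))
E
```

```text
0 stop back edge (np.float32(0.16970325), array([0.5803785 , 0.33618575], dtype=float32), np.float64(0.00021482844491512592))
0 stop foot (front,z0) (np.float32(0.1705854), array([0.57277566, 0.31214845], dtype=float32), np.float64(0.00011753521177028535))
7 stop back edge (np.float32(0.17077959), array([0.534961  , 0.32842392], dtype=float32), np.float64(0.0002871651673920797))
7 stop foot (front,z0) (np.float32(0.1706593), array([0.5727763 , 0.31209543], dtype=float32), np.float64(0.00012999492453989766))
lip (np.float32(0.21092427), array([0.59346706, 0.1809261 ], dtype=float32), np.float64(0.0008011871373912261)) (np.float32(0.0599252), array([0.58883023, 0.17253433], dtype=float32), np.float64(0.00275530048953035))
```

play_rows(
  rows=[
    [255,0,0,10,0.02],
    [255,0,0,24,0.03],
    [255,0,0,38,0.03],
    [255,0,0,46,0.03],
    [255,0,0,51,0.03],
    [255,0,0,53,0.03],
    [255,0,0,53,0.03],
    [255,0,0,53,0.03],
  ],
)

```text
t: 19.3
tool_pos: [0.6177, 0.0245, 0.0529]
ee_rot: [0.0, 0.659, 0.753, 0.0]
ft_force: [0.8, -0.2, -2.0]
finger_gap: 0.0199
finger_force: 54.6
```

play_rows(
  rows=[
    [255,0,0,0.5,0],
    [255,0,0,1,0],
    [255,0,0,1.5,0],
    [255,0,0,1.5,0],
  ],
)

```text
t: 19.7
tool_pos: [0.6174, 0.0245, 0.051]
ee_rot: [0.0, 0.659, 0.753, -0.0]
ft_force: [-0.5, -0.4, -3.0]
finger_gap: 0.0195
finger_force: 54.6
```

play_rows(
  rows=[
    [255,0,0,0.5,0],
    [255,0,0,1,0],
    [255,0,0,1,0],
    [255,0,0,1,0],
  ],
)

```text
t: 20.1
tool_pos: [0.6175, 0.0244, 0.0505]
ee_rot: [0.0, 0.659, 0.753, 0.0]
ft_force: [-2.1, -1.2, 4.7]
finger_gap: 0.0198
finger_force: 54.6
```

play_rows(
  rows=[
    [255,0,0,0.4,0],
    [255,0,0,0.8,0],
    [255,0,0,0.8,0],
    [255,0,0,0.8,0],
  ],
)

```text
t: 20.5
tool_pos: [0.6175, 0.0242, 0.0503]
ee_rot: [0.0, 0.659, 0.752, 0.0]
ft_force: [-3.7, -1.3, 9.4]
finger_gap: 0.0197
finger_force: 54.6
```

play_rows(
  rows=[
    [255,3,0,0,0],
    [255,10,0,0,0],
    [255,20,0,0,0],
    [255,30,0,0,0],
    [255,40,0,0,0],
    [255,50,0,0,0],
    [255,59,0,0,0],
    [255,67,0,0,0],
  ],
)

```text
t: 21.3
tool_pos: [0.6098, 0.0905, 0.0505]
ee_rot: [0.002, 0.659, 0.753, 0.001]
ft_force: [0.9, -4.1, 7.5]
finger_gap: 0.0199
finger_force: 54.6
```

play_rows(
  rows=[
    [255,5,0,0,0],
    [255,10,0,0,0],
    [255,15,0,0,0],
    [255,20,0,0,0],
    [255,25,0,0,0],
    [255,30,0,0,0],
    [255,34,0,0,0],
    [255,38,0,0,0],
  ],
)

```text
t: 22.1
tool_pos: [0.6049, 0.1277, 0.0505]
ee_rot: [0.002, 0.659, 0.753, 0.001]
ft_force: [0.5, -5.2, 6.9]
finger_gap: 0.0193
finger_force: 54.6
```

```bash
python3 - <<'E'
from h import *
from rig import arm
import pickle
info()
def blobs(f,roi):
    x0,y0,x1,y1=roi; h=cv2.cvtColor(f["img"],cv2.COLOR_RGB2HSV)[y0:y1,x0:x1]
    m=cv2.inRange(h,(5,150,65),(13,255,255)); n,l,s,c=cv2.connectedComponentsWithStats(m)
    return [((c[i]+[x0,y0]).round(1).tolist(),s[i].tolist()) for i in range(1,n) if s[i,4]>100]
t=arm.grab_frame("top"); s=arm.grab_frame("scene"); pickle.dump((t,s),open("f8.pkl","wb"))
for f,roi in((t,(202,150,270,260)),(s,(355,205,405,265))):
    for c,st in blobs(f,roi): print(c,st,onz(f,[c],.0115).round(4).tolist())
E
```

```text
t 22.1 tcp [0.6049 0.1277 0.0505] yaw 1.7037 z [ 0.003 -0.001 -1.   ] j6 -0.05 gap 0.0193 f [ 0.5 -5.2  6.9]
[211.2, 187.9] [0, 26, 19, 25, 363] [[0.6272, 0.2922, 0.0115]]
[394.4, 224.5] [29, 13, 21, 14, 225] [[0.5287, 0.2691, 0.0115]]
[396.6, 245.7] [32, 33, 18, 17, 230] [[0.621, 0.2818, 0.0115]]
```

play_rows(
  rows=[
    [255,3,-0.5,0,0],
    [255,6,-1,0,0],
    [255,9,-1.5,0,0],
    [255,12,-2,0,0],
    [255,14,-2,0,0],
    [255,16,-2,0,0],
    [255,18,-2,0,0],
    [255,20,-2,0,0],
  ],
)

```text
t: 23.0
tool_pos: [0.6002, 0.1473, 0.0505]
ee_rot: [0.002, 0.659, 0.752, 0.001]
ft_force: [0.9, -5.5, 7.4]
finger_gap: 0.0197
finger_force: 54.6
```

play_rows(
  rows=[
    [255,1,0,0,0],
    [255,2,0,0,0],
    [255,3,0,0,0],
    [255,4,0,0,0],
    [255,4,0,0,0],
  ],
)

```text
t: 23.5
tool_pos: [0.5997, 0.1514, 0.0505]
ee_rot: [0.002, 0.659, 0.753, 0.001]
ft_force: [0.3, -4.4, 7.4]
finger_gap: 0.0199
finger_force: 54.6
```

play_rows(
  rows=[
    [255,1,0,0,0],
    [255,2,0,0,0],
    [255,3,0,0,0],
    [255,3,0,0,0],
  ],
)

```text
t: 23.9
tool_pos: [0.5993, 0.1543, 0.0505]
ee_rot: [0.002, 0.659, 0.753, 0.001]
ft_force: [0.5, -3.8, 7.5]
finger_gap: 0.0198
finger_force: 54.6
```

```bash
python3 - <<'E'
from h import *
from rig import arm
import pickle
info()
t=arm.grab_frame("top"); s=arm.grab_frame("scene"); w=arm.grab_frame("wrist"); pickle.dump((t,s,w),open("f9.pkl","wb"))
for n,f,roi in(("t",t,(205,150,270,260)),("s",s,(355,205,410,265)),("w",w,(100,0,540,220))):
    x0,y0,x1,y1=roi; h=cv2.cvtColor(f["img"],cv2.COLOR_RGB2HSV)[y0:y1,x0:x1]
    m=cv2.inRange(h,(5,140,65),(14,255,255)); k,l,st,c=cv2.connectedComponentsWithStats(m)
    for i in range(1,k):
        if st[i,4]>100: print(n,(c[i]+[x0,y0]).round(1),st[i],onz(f,[c[i]+[x0,y0]],.0135).round(4).tolist())
E
```

```text
t 23.9 tcp [0.5993 0.1543 0.0505] yaw 1.7038 z [ 0.003 -0.001 -1.   ] j6 -0.0 gap 0.0198 f [ 0.5 -3.8  7.5]
s [394.7 223.7] [ 29  12  22  14 239] [[0.5271, 0.2698, 0.0135]]
s [398.2 246.3] [ 32  34  23  16 289] [[0.6246, 0.2864, 0.0135]]
w [215.4  34.2] [  48    0  133   81 8586] [[0.532, 0.258, 0.0135]]
w [408.6  30.5] [ 244    0  133   74 7594] [[0.629, 0.2726, 0.0135]]
```

play_rows(
  rows=[
    [255,1,-0.5,0,0],
    [255,2,-1,0,0],
    [255,2,-1,0,0],
    [255,2,-1,-1,0],
    [255,2,-1,-2,0],
    [255,2,-1,-4,0],
    [255,2,-1,-7,0],
    [255,2,-1,-10,0],
  ],
  force=60,
)

```text
t: 24.85
tool_pos: [0.5968, 0.1555, 0.0584]
ee_rot: [0.001, 0.658, 0.753, -0.001]
ft_force: [0.3, -5.4, -5.3]
finger_gap: 0.0192
finger_force: 60.0
```

```bash
cat > chk.py <<'E'
from h import *
from rig import arm
import pickle
info()
s=arm.grab_frame("scene"); w=arm.grab_frame("wrist")
S,M=tool(); p=S["tool_pos"]; z=p[2]-.0505
for n,f,roi in(("s",s,(330,170,430,265)),("w",w,(100,0,540,220))):
    x0,y0,x1,y1=roi; h=cv2.cvtColor(f["img"],cv2.COLOR_RGB2HSV)[y0:y1,x0:x1]
    m=cv2.inRange(h,(5,140,65),(14,255,255)); k,l,st,c=cv2.connectedComponentsWithStats(m)
    for i in range(1,k):
        if st[i,4]>100:
            X=onz(f,[c[i]+[x0,y0]],z+.0135)[0]; q=M.T@(X-p)*1000; print(n,(c[i]+[x0,y0]).round(1),st[i],"scoop x,y mm",(q[0]-95).round(1),(-q[1]).round(1))
E
python3 chk.py
```

```text
t 24.85 tcp [0.5968 0.1555 0.0584] yaw 1.7048 z [-0.    -0.002 -1.   ] j6 -0.0 gap 0.0192 f [ 0.3 -5.4 -5.3]
s [411.6 220. ] [ 74  27  16  43 234] scoop x,y mm 79.0 66.2
s [394.7 222.9] [ 54  46  22  14 231] scoop x,y mm 26.0 48.2
s [397.9 245.3] [ 57  68  23  16 285] scoop x,y mm 28.7 -49.3
s [418.8 253.7] [ 83  73  13  22 156] scoop x,y mm 84.3 -78.1
w [220.3  36.9] [  57    0  127   86 8959] scoop x,y mm 15.4 50.8
w [407.1  33.8] [ 244    0  128   80 8245] scoop x,y mm 16.7 -44.2
```

play_rows(
  rows=[
    [255,-0.5,0,0,0],
    [255,-1.5,0,-1,0],
    [255,-3,0,-3,0],
    [255,-5,0,-7,0],
    [255,-7,0,-12,0],
    [255,-9,0,-18,0],
    [255,-10,0,-24,0],
    [255,-10,0,-30,0],
  ],
)

```text
t: 25.75
tool_pos: [0.5981, 0.1469, 0.09]
ee_rot: [0.0, 0.659, 0.752, 0.0]
ft_force: [-0.4, -0.3, -3.0]
finger_gap: 0.0193
finger_force: 59.9
```

```bash
python3 chk.py
```

```text
t 25.75 tcp [0.5981 0.1469 0.09  ] yaw 1.7036 z [ 0.001  0.    -1.   ] j6 -0.02 gap 0.0193 f [-0.4 -0.3 -3. ]
s [411.4 219.8] [ 74  27  16  43 230] scoop x,y mm 78.9 30.2
s [393.3 215.2] [ 53  39  22  14 239] scoop x,y mm 26.8 47.6
s [396.3 237.3] [ 55  60  24  16 293] scoop x,y mm 29.1 -49.6
s [419.  254.2] [ 83  73  13  22 156] scoop x,y mm 85.2 -110.6
w [221.5  36.1] [  58    0  127   84 8805] scoop x,y mm 16.0 50.2
w [409.4  33.9] [ 246    0  129   80 8320] scoop x,y mm 17.0 -45.7
```

Both dishes have risen with the scoop and sit about 27 mm ahead of the pan centre. I'll keep lifting.

play_rows(
  rows=[
    [255,0,0,-3,0],
    [255,0,0,-9,0],
    [255,0,0,-17,0],
    [255,0,0,-26,0],
    [255,0,0,-35,0],
    [255,0,0,-42,0],
    [255,0,0,-46,0],
    [255,0,0,-47,0],
  ],
)

```text
t: 26.65
tool_pos: [0.5982, 0.147, 0.1369]
ee_rot: [0.0, 0.659, 0.753, 0.0]
ft_force: [0.2, -0.1, -4.3]
finger_gap: 0.0198
finger_force: 59.9
```

play_rows(
  rows=[
    [255,0,0,0,0],
    [255,0,0,0,0],
    [255,0,0,0,0],
    [255,0,0,0,0],
  ],
)

```text
t: 27.05
tool_pos: [0.5978, 0.1469, 0.1358]
ee_rot: [-0.0, 0.659, 0.753, -0.0]
ft_force: [-0.1, -0.1, -3.9]
finger_gap: 0.0196
finger_force: 59.9
```

```bash
python3 chk.py
```

```text
t 27.05 tcp [0.5978 0.1469 0.1358] yaw 1.7037 z [-0.001 -0.    -1.   ] j6 -0.02 gap 0.0196 f [-0.1 -0.1 -3.9]
s [401.  216.7] [ 54  27  36  43 752] scoop x,y mm 39.6 -13.4
s [419.  254.1] [ 84  73  12  22 161] scoop x,y mm 73.0 -156.0
w [221.8  35.9] [  57    0  128   84 8711] scoop x,y mm 15.9 50.0
w [409.2  33.9] [ 246    0  129   80 8306] scoop x,y mm 16.8 -45.3
```

```bash
python3 - <<'E'
from h import *
p0=np.array([.598,.147]);p1=np.array([.4413,-.387]);y0,y1=1.7037,.20
N=40;ramp=10
v=np.minimum(1,np.minimum((np.arange(N)+.5)/ramp,(N-np.arange(N)-.5)/ramp)); s=np.r_[0,np.cumsum(v)/v.sum()]
for k in range(0,N,8):
    th=y0+(y1-y0)*round(s[k],9); M=np.array([[np.cos(th),np.sin(th)],[np.sin(th),-np.cos(th)]])
    print([[255,*(M@((s[k+i]-s[k])*(p1-p0))*1000).round().astype(int).tolist(),0,round((s[k+i]-s[k])*(y0-y1),3)] for i in range(1,9)])
E
```

```text
[[255, -1, 0, 0, np.float64(0.003)], [255, -3, -2, 0, np.float64(0.01)], [255, -8, -3, 0, np.float64(0.023)], [255, -14, -6, 0, np.float64(0.04)], [255, -21, -9, 0, np.float64(0.063)], [255, -31, -14, 0, np.float64(0.09)], [255, -42, -18, 0, np.float64(0.123)], [255, -54, -24, 0, np.float64(0.16)]]
[[255, -15, -4, 0, np.float64(0.043)], [255, -32, -9, 0, np.float64(0.09)], [255, -50, -13, 0, np.float64(0.14)], [255, -68, -18, 0, np.float64(0.19)], [255, -86, -23, 0, np.float64(0.241)], [255, -104, -27, 0, np.float64(0.291)], [255, -122, -32, 0, np.float64(0.341)], [255, -140, -37, 0, np.float64(0.391)]]
[[255, -18, 2, 0, np.float64(0.05)], [255, -37, 5, 0, np.float64(0.1)], [255, -55, 7, 0, np.float64(0.15)], [255, -74, 10, 0, np.float64(0.2)], [255, -92, 12, 0, np.float64(0.251)], [255, -110, 15, 0, np.float64(0.301)], [255, -129, 17, 0, np.float64(0.351)], [255, -147, 20, 0, np.float64(0.401)]]
[[255, -16, 9, 0, np.float64(0.05)], [255, -32, 19, 0, np.float64(0.1)], [255, -48, 28, 0, np.float64(0.15)], [255, -64, 38, 0, np.float64(0.2)], [255, -80, 47, 0, np.float64(0.251)], [255, -96, 57, 0, np.float64(0.301)], [255, -111, 66, 0, np.float64(0.348)], [255, -125, 74, 0, np.float64(0.391)]]
[[255, -8, 11, 0, np.float64(0.038)], [255, -16, 21, 0, np.float64(0.07)], [255, -22, 29, 0, np.float64(0.098)], [255, -27, 36, 0, np.float64(0.12)], [255, -31, 41, 0, np.float64(0.138)], [255, -33, 44, 0, np.float64(0.15)], [255, -35, 47, 0, np.float64(0.158)], [255, -36, 47, 0, np.float64(0.16)]]
```

play_rows(
  rows=[
    [255,-1,0,0,0.003],
    [255,-3,-2,0,0.01],
    [255,-8,-3,0,0.02],
    [255,-14,-6,0,0.04],
    [255,-21,-9,0,0.06],
    [255,-31,-14,0,0.09],
    [255,-42,-18,0,0.12],
    [255,-54,-24,0,0.16],
  ],
)

```text
t: 27.95
tool_pos: [0.5811, 0.0891, 0.1363]
ee_rot: [0.0, 0.718, 0.696, 0.0]
ft_force: [0.0, 0.6, -2.8]
finger_gap: 0.0195
finger_force: 59.9
```

play_rows(
  rows=[
    [255,-15,-4,0,0.04],
    [255,-32,-9,0,0.09],
    [255,-50,-13,0,0.14],
    [255,-68,-18,0,0.19],
    [255,-86,-23,0,0.24],
    [255,-104,-27,0,0.29],
    [255,-122,-32,0,0.34],
    [255,-140,-37,0,0.39],
  ],
)

```text
t: 28.75
tool_pos: [0.5398, -0.0504, 0.1363]
ee_rot: [0.0, 0.839, 0.543, -0.0]
ft_force: [0.2, -0.3, -4.0]
finger_gap: 0.0196
finger_force: 59.9
```

play_rows(
  rows=[
    [255,-18,2,0,0.05],
    [255,-37,5,0,0.1],
    [255,-55,7,0,0.15],
    [255,-74,10,0,0.2],
    [255,-92,12,0,0.25],
    [255,-110,15,0,0.3],
    [255,-129,17,0,0.35],
    [255,-147,20,0,0.4],
  ],
)

```text
t: 29.55
tool_pos: [0.4982, -0.1927, 0.1363]
ee_rot: [0.0, 0.931, 0.366, -0.0]
ft_force: [-0.2, -0.5, -3.1]
finger_gap: 0.0196
finger_force: 59.9
```

play_rows(
  rows=[
    [255,-16,9,0,0.05],
    [255,-32,19,0,0.1],
    [255,-48,28,0,0.15],
    [255,-64,38,0,0.2],
    [255,-80,47,0,0.25],
    [255,-96,57,0,0.3],
    [255,-111,66,0,0.35],
    [255,-125,74,0,0.39],
  ],
)

```text
t: 30.35
tool_pos: [0.4579, -0.3321, 0.1363]
ee_rot: [0.0, 0.984, 0.179, -0.0]
ft_force: [0.8, -0.2, -3.4]
finger_gap: 0.0195
finger_force: 59.9
```

play_rows(
  rows=[
    [255,-8,11,0,0.04],
    [255,-16,21,0,0.07],
    [255,-22,29,0,0.1],
    [255,-27,36,0,0.12],
    [255,-31,41,0,0.14],
    [255,-33,44,0,0.15],
    [255,-35,47,0,0.16],
    [255,-36,47,0,0.16],
  ],
)

```text
t: 31.15
tool_pos: [0.442, -0.3876, 0.1362]
ee_rot: [0.0, 0.995, 0.102, 0.0]
ft_force: [-0.4, -0.1, -2.4]
finger_gap: 0.0196
finger_force: 59.9
```

```bash
python3 chk.py; python3 - <<'E'
from h import *
info([.4413,-.387,.083])
E
```

```text
t 31.15 tcp [ 0.442  -0.3876  0.1362] yaw 0.2036 z [ 0. -0. -1.] j6 0.52 gap 0.0196 f [-0.4 -0.1 -2.4]
s [411.3 218.3] [ 74  27  16  43 257] scoop x,y mm 195.4 652.2
s [418.9 253.7] [ 83  73  12  22 149] scoop x,y mm 332.2 647.8
w [221.5  36. ] [  57    0  128   85 8808] scoop x,y mm 16.3 50.4
w [409.6  33.8] [ 247    0  128   80 8278] scoop x,y mm 17.3 -45.3
w [409.3 196.3] [ 250  187  123   21 2164] scoop x,y mm -67.9 -51.1
w [230.5 198.8] [  70  188  122   24 2639] scoop x,y mm -69.4 51.9
t 31.25 tcp [ 0.4419 -0.3872  0.1362] yaw 0.2041 z [-0.  0. -1.] j6 0.52 gap 0.0193 f [-0.2 -0.3 -4.2]
tool shift mm [-0.5 -0.3 53.2]
```

play_rows(
  rows=[
    [255,0,0,3,0],
    [255,0,0,10,0],
    [255,0,0,20,0],
    [255,0,0,31,0],
    [255,0,0,41,0],
    [255,0,0,48,0],
    [255,0,0,52,0],
    [255,0,0,53,0],
  ],
)

```text
t: 32.05
tool_pos: [0.4421, -0.3876, 0.0835]
ee_rot: [0.0, 0.995, 0.102, 0.0]
ft_force: [-1.9, -0.0, 3.3]
finger_gap: 0.0198
finger_force: 60.0
```

play_rows(
  rows=[
    [255,0,0,0.5,0],
    [255,0,0,1,0],
    [255,0,0,1.5,0],
    [255,0,0,1.5,0],
    [255,0,0,1.5,0],
  ],
)

```text
t: 32.55
tool_pos: [0.4421, -0.3877, 0.0821]
ee_rot: [0.0, 0.995, 0.102, 0.0]
ft_force: [-2.3, 0.4, 5.2]
finger_gap: 0.02
finger_force: 60.0
```

play_rows(
  rows=[
    [255,0,0,0.5,0],
    [255,0,0,1,0],
    [255,0,0,1,0],
    [255,0,0,1,0],
  ],
)

```text
t: 32.95
tool_pos: [0.442, -0.3876, 0.0808]
ee_rot: [0.0, 0.995, 0.102, 0.0]
ft_force: [-3.0, -0.2, 4.3]
finger_gap: 0.0195
finger_force: 60.0
```

play_rows(
  rows=[
    [255,0,0,0.4,0],
    [255,0,0,0.8,0],
    [255,0,0,0.8,0],
    [255,0,0,0.8,0],
  ],
)

```text
t: 33.35
tool_pos: [0.442, -0.3875, 0.0805]
ee_rot: [0.0, 0.995, 0.102, 0.0]
ft_force: [-3.4, 0.8, 8.2]
finger_gap: 0.0198
finger_force: 60.0
```

play_rows(
  rows=[
    [255,0,0,0,0],
    [255,0,0,0,0],
    [190,0,0,0,0],
    [180,0,0,0,0],
    [160,0,0,0,0],
    [80,0,0,0,0],
    [0,0,0,0,0],
    [0,0,0,0,0],
  ],
  force=5,
)

```text
t: 34.15
tool_pos: [0.4419, -0.3874, 0.0798]
ee_rot: [-0.0, 0.995, 0.102, -0.0]
ft_force: [-0.4, -0.0, -0.1]
finger_gap: 0.0537
finger_force: 0.0
```

play_rows(
  rows=[
    [0,0,0,0,0],
    [0,0,0,0,0],
    [0,0,0,0,0],
    [0,0,0,-5,0],
    [0,0,0,-20,0],
    [0,0,0,-40,0],
    [0,0,0,-70,0],
    [0,0,0,-100,0],
  ],
)

```text
t: 34.95
tool_pos: [0.4417, -0.3872, 0.1811]
ee_rot: [-0.0, 0.995, 0.102, -0.0]
ft_force: [-0.3, 0.6, -0.2]
finger_gap: 0.0915
finger_force: 0.0
```

```bash
python3 - <<'E'
from h import *
from rig import arm
import pickle
info()
w=arm.grab_frame("wrist"); t=arm.grab_frame("top"); s=arm.grab_frame("scene"); pickle.dump((w,t,s),open("f10.pkl","wb"))
for n,f,roi in(("w",w,(200,0,460,230)),("t",t,(400,150,530,300)),("s",s,(150,160,260,230))):
    x0,y0,x1,y1=roi; h=cv2.cvtColor(f["img"],cv2.COLOR_RGB2HSV)[y0:y1,x0:x1]
    m=cv2.inRange(h,(5,150,60),(14,255,255)); k,l,st,c=cv2.connectedComponentsWithStats(m)
    for i in range(1,k):
        if st[i,4]>80: print(n,(c[i]+[x0,y0]).round(1),st[i],onz(f,[c[i]+[x0,y0]],.0435).round(4).tolist())
b=np.vstack([cv2.resize(w["img"][:250,100:540],(440,250)),cv2.resize(t["img"][150:290,395:535],(440,340))[:, :440]])
c=cv2.resize(s["img"][150:240,140:280],(350,225)); c=np.vstack([c,cv2.resize(s["img"][150:290,380:520],(350,365))])
cv2.imwrite("pics/p10.png",np.hstack([b,c])[:,:,::-1])
E
```

```text
t 34.95 tcp [ 0.4417 -0.3872  0.1811] yaw 0.2038 z [-0.  0. -1.] j6 0.52 gap 0.0915 f [-0.3  0.6 -0.2]
w [328.5  88.4] [    0     0   260   202 21745] [[0.5359, -0.3743, 0.0435]]
w [321.5 216.1] [111 198  22  32 358] [[0.4249, -0.3914, 0.0435]]
t [452.1 218.3] [   9   29   97   94 3084] [[0.5499, -0.3253, 0.0435]]
t [509.1 223.3] [104  58  11  29 100] [[0.5381, -0.4767, 0.0435]]
s [156.8 163.5] [  0   0  16   9 122] [[0.4102, -0.6148, 0.0435]]
s [201.6 210.9] [  8  28  87  33 720] [[0.6296, -0.3234, 0.0435]]
s [186.3 196.3] [ 27  31  20  12 183] [[0.571, -0.4078, 0.0435]]
s [216.6 196.2] [ 57  30  21  13 190] [[0.5489, -0.3113, 0.0435]]
```

The dishes measure at scoop (26,-49) and (26,50) mm, inside the pan. The pan is centred on the board and the gripper is clear.

```bash
python3 -c "
from rig import arm
print(arm.job_done())"
```

```text
the job is handed in; nothing more can be done
None
```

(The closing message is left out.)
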